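# Pass a specimen carrier through the spring flap of a transfer port

### The job

Pass the flat aluminium specimen carrier, specimens facing up, into the grey transfer port: push it lengthwise along the port's lead-in and under the one-way spring flap until all of it has dropped into the hidden well behind. Push gently and do not ram it against the stop inside; leave the carrier lying flat in the well with the flap closed behind it, and do not disturb the jar, the wash bottle or the calculator.

Things in the scene. Friction and masses are not known exactly. Their poses are not given: they have to be found in the camera images.
- carrier: Loose flat aluminium block, 100 x 56 x 30 mm (its x, y, z), about 0.35 kg, with three round specimens in a row flush in its top (about 1 mm proud). Origin at the centre of its underside, x along its length, z up. Either end may go in first.
- port: Fixed transfer port: low grey box, open only at the front, on a base with an aluminium lead-in plate. Origin on the worktop below the shut flap, on the centre line; x is the push direction into the box, z up. Box: x -7 to +165 mm, 110 mm wide outside, 100 inside, roof z 86 to 90 mm: its inside is reached only through the mouth. Carrier contact with it over 50 N, inside, is ramming.
- lead_in (a point): On top of the lead-in plate, 62 mm before the flap (-x), centre line, z = 12 mm; port axes. The plate runs from 125 mm before to 5 mm behind the flap, 110 mm wide. Guide rails along x, 62 mm apart inside, 6 mm wide, tops 8 mm above the plate, flare at the outer end and go on inside the box. A carrier centred here stands 12 mm before the flap.
- mouth (a point): Under the flap, centre line, at plate height. Behind it the floor, 0.4 mm lower, ends in an edge 24 to 34 mm in (unseen, differs each run); then a well, floor 6.6 mm lower still, with a firm stop 106 mm behind the edge. The carrier tips nose-down over the edge, lies flat once wholly past it, and meets the stop within 6 mm more. Pushing takes 3 to 9 N, 2 N once tipped (more at each restart); a rise then is the stop.
- flap (a joint): Flap angle, rad: 0 hanging shut, grows as it swings inward (+x of the port), at most 1.4; never outward. 92 mm wide, 4 mm thick, top-hinged at z = 84 mm, lower edge at z = 31 mm, so the carrier (top at z = 42 mm on the lead-in) lifts it by about 0.65 rad; fingers may lift it too. A light spring shuts it (0.05 N m at 0, 0.12 at 0.9 rad).
- jar: Bystander: brown screw-top jar, 57 mm across, 80 mm high, origin at the centre of its underside.
- bottle: Bystander: white wash bottle with a red spout, 66 x 89 x 190 mm, origin at the centre of its underside.
- calculator: Bystander: pocket calculator, 120 x 72 x 14 mm, lying flat, origin at the centre of its underside.
There are look-alikes about, which are no part of the job. There is more than one size of the carrier; the one meant has the size given above.

How it is judged:
By the outcome, as a careful person would: the job done as asked, in the order asked, and still so for the second after the job is handed in, with the robot touching nothing.
It also fails if it takes over 59 s, if anything falls off the work surface, if the arm or the gripper's body presses on something with over 40 N, if the wrist force passes 120 N, or if a joint passes its speed limit or range.

### The arm

A 6-joint arm with a two-finger parallel gripper is mounted at the origin on the work surface; the furniture and walls round the work are solid. World frame = base frame: x ahead of the robot, y to its left, z up, the work surface at z = 0. Lengths are in m, angles in rad, forces in N, time in s.
With the tool pointing down it reaches from about 0.35 to 0.8 m from the base axis. Payload 7.3 kg.
Tool frame: the origin (TCP) lies on the front face of the gripper's body, between the roots of the fingers; the fingertips stand 73 mm ahead of it and the grasp point (between the pads) lies 54 mm ahead of it; z points along the fingers, y is the line along which they close (so a half turn about z gives the same grasp; the last joint's range is limited). The gripper opens to 85 mm and grips with 20 to 120 N. Pads are 22 mm wide; open, the fingers measure 114 mm over their backs; the gripper's body (76 mm by 85 mm) begins 54 mm behind the grasp point. The pads swing forward as they close: fully open they stand 13 mm farther back than shut.
Start: joints at [-1.429, 0.342, 1.524, -0, 1.275, -0.146], TCP at [0.149, -0.503, 0.304] pointing down, gripper open.
Joint ranges: [-2.53, 2.53], [-0.77, 2.02], [0.04, 2.7], [-1, 4.14], [0.28, 2.66], [-3.11, 3.11]. Speed limits (rad/s): [2.57, 2.57, 3.14, 3.14, 3.14, 3.14].

### API

Orientations are given as a unit quaternion [w, x, y, z].
In Python, from bench import ctrl gives the robot as it stands.
- The arm moves only by the tool move_arm, never from a script. Its argument "rows" is a list of rows, each a list of 2 entries, a list of its own where there are three numbers: the shift along the tool's x, y, z in m, then the turn, a rotation vector about the tool's x, y, z in degrees. In form: [[[tx, ty, tz], [rx, ry, rz]], ...]. A call has 1 to 20 rows; each row is the pose to reach, as a shift and turn from the pose commanded when the call began, along the tool's axes at that moment; what a row does not reach only later rows make up. A row lasts 1/10 s, in which the tool goes at most 50 mm and 8.59 degrees, less where a joint would pass 70% of its speed; a pose out of reach is approached as far as the arm can. A call with a gripper value outside its range is refused whole. "fingers" is the closure in counts, from 0 (fully open) to 255 (shut), set as the call begins (left out, the last holds). The fingers move at their own pace and stop on an object; "newtons" is the grip in N (left out, the last holds). Time passes only in rows, so rows that repeat a pose let the fingers close. It gives the time, the measured TCP pose, the force, the opening and the grip force at its end, in the units of the state.
- ctrl.sense(): the state, without advancing time (a new reading comes with each control period).
- ctrl.camera(name): name is "scene" or "top" or "wrist"; returns (picture, depth): 420x560x3 uint8, red, green, blue; 420x560 float32, m along the optical axis (not along the pixel's ray), 0 where there is no reading.
- ctrl.camera_info(name): a dict with "mtx" (3x3 intrinsics, pixels), "k1" (the pictures are not rectified: a ray, as slopes to the right and down, at radius r is drawn at 1 + k1 r^2 times it, then the intrinsics apply), "cam_to_world" (4x4, takes a point from camera to world coordinates). Camera axes: x right, y up, looking along -z (the intrinsics and any distortion apply to the point x, -y, -z); pixel columns grow to the right and rows downward; lengths in m; the calibration is good to about 2 mm. A picture is of the moment at which its call begins: read the wrist's pose just before it. camera_info takes no time and is no camera call; for the wrist camera it gives the pose at the moment of the call.
- ctrl.sign_off(): hands the job in; it is judged then, once.
The state is a dict: "clock": time; "joint_positions": joint angles; "joint_velocities": joint speeds; "effort": joint torques, N m; "position": TCP position; "tool_rot": TCP orientation; "contact_force": force on the tool from outside, world axes, zero at the start; "torque": the same for the moment, N m; "gripper_width": opening from 0.0 (shut) to 1.0 (fully open); "finger_force": force on a finger pad.
Only numpy, scipy, OpenCV 4.12 (cv2) and the standard library are available. Lean on these libraries where they do the work, as an engineer would, in place of code of your own. Each camera call takes 0.05 s, during which the arm holds its last target. There are 200 camera calls.

## Working session

There is one attempt and no reset: what is moved stays moved. The work goes in short steps, Python scripts to look and compute and a tool call to move; the robot and the scene stay as the last step left them, time stands still between calls to the robot, and variables do not carry over. Pictures are saved under pics/ and viewed, at most 10 in all, crops included, and the job is handed in when it is done.

Besides the shell and the picture viewer there is one more tool, called after "Call:" as name(argument=value, ...) on one line, values as JSON. move_arm: Moves the arm, as the interface text tells. Its arguments: {"type":"object","properties":{"rows":{"type":"array"},"fingers":{"type":"number"},"newtons":{"type":"number"}},"required":["rows"]}

```bash
ls; mkdir -p pics; cat > h.py <<'E'
import numpy as np, cv2
from bench import ctrl
from scipy.spatial.transform import Rotation as R
def rays(name,uv,info=None):
    i=info or ctrl.camera_info(name); K=np.array(i["mtx"]); T=np.array(i["cam_to_world"])
    uv=np.asarray(uv,float).reshape(-1,2)
    d=(uv-[K[0,2],K[1,2]])/[K[0,0],K[1,1]]
    p=d.copy()
    for _ in range(20): p=d/(1+i["k1"]*(p**2).sum(1,keepdims=True))
    c=np.c_[p[:,0],-p[:,1],-np.ones(len(p))]
    return T[:3,3], c@T[:3,:3].T
def onplane(name,uv,z,info=None):
    o,d=rays(name,uv,info); return o+d*((z-o[2])/d[:,2])[:,None]
def cloud(name,depth,info=None):
    h,w=depth.shape; u,v=np.meshgrid(np.arange(w),np.arange(h))
    o,d=rays(name,np.c_[u.ravel(),v.ravel()],info)
    return (o+d*depth.ravel()[:,None]).reshape(h,w,3)
E
python3 - <<'E'
from h import *
for n in("scene","top"):
    im,d=ctrl.camera(n); cv2.imwrite(f"pics/{n}0.png",im[...,::-1]); np.savez(f"{n}0.npz",im=im,d=d)
    i=ctrl.camera_info(n); print(n,np.round(i["cam_to_world"],3).tolist(),i["k1"],np.array(i["mtx"])[0,0])
s=ctrl.sense(); print(s["clock"],s["tool_rot"],s["position"])
E
```

```text
pics
scene [[-0.778, 0.439, -0.45, -0.033], [-0.628, -0.524, 0.575, 0.768], [0.016, 0.73, 0.683, 0.936], [0.0, 0.0, 0.0, 1.0]] 0.0032243076648912523 506.3267862230192
top [[-0.021, 0.984, -0.178, 0.253], [-1.0, -0.018, 0.015, 0.08], [0.012, 0.178, 0.984, 1.493], [0.0, 0.0, 0.0, 1.0]] -0.16250766131879632 538.1920703795745
0.1 [-6.82961095e-04  9.89666015e-01  1.43390069e-01  5.85293721e-06] [ 0.14900257 -0.5031523   0.30329106]
```

View pics/top0.png

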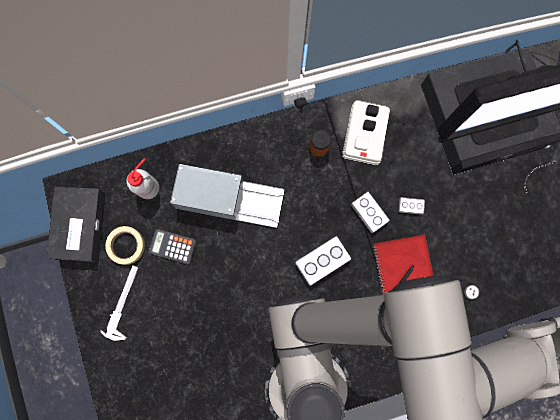

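View pics/scene0.png

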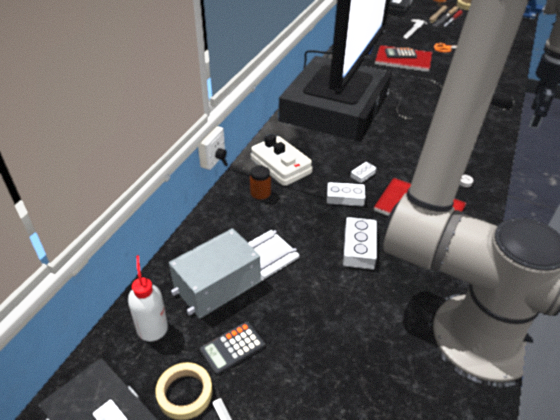

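The top view shows the port box at (206,191) with its lead-in at (262,205). The jar is at (320,146), the bottle at (143,184) and the calculator at (173,246). There are three carrier-like blocks: (323,261), (370,212) and (412,205). I'll measure their sizes to pick the right one.

```bash
python3 - <<'E'
from h import *
z=np.load("top0.npz"); im,d=z["im"],z["d"]
P=cloud("top",d)
g=cv2.cvtColor(im,cv2.COLOR_RGB2GRAY)
m=((g>125)*255).astype(np.uint8)
n,lab,st,c=cv2.connectedComponentsWithStats(m)
for p in [(313,262),(369,225),(402,206)]:
    # label nearest
    w=lab[p[1]-6:p[1]+7,p[0]-6:p[0]+7]; v=w[w>0]; l=np.bincount(v).argmax()
    cn=max(cv2.findContours((lab==l).astype(np.uint8),0,2)[0],key=cv2.contourArea)
    pts=cn.reshape(-1,2); zt=np.median(P[lab==l][:,2])
    w=onplane("top",pts,0.03 if True else zt)[:,:2].astype(np.float32)
    r=cv2.minAreaRect(w); print(p,st[l][4],"zmed",zt.round(3),"c",np.round(r[0],4),"size",np.round(r[1],4),"ang",round(r[2],1))
# port roof & lead-in: depth based
reg=np.zeros(g.shape,bool); reg[155:240,165:295]=1
for nm,lo,hi in(("roof",.08,.1),("plate",.006,.025)):
    mm=reg&(P[...,2]>lo)&(P[...,2]<hi)&(g>110)
    n2,l2,s2,_=cv2.connectedComponentsWithStats(mm.astype(np.uint8)); k=1+s2[1:,4].argmax(); mm=l2==k
    cn=max(cv2.findContours(mm.astype(np.uint8),0,2)[0],key=cv2.contourArea).reshape(-1,2)
    zz=.09 if nm=="roof" else .012
    r=cv2.minAreaRect(onplane("top",cn,zz)[:,:2].astype(np.float32))
    print(nm,mm.sum(),np.median(P[mm][:,2]).round(4),np.round(r[0],4),np.round(r[1],4),r[2],cv2.boxPoints(r).round(3).tolist())
for nm,p in(("jar",(320,140)),("bottle",(145,185)),("calc",(173,246))): print(nm,P[p[1],p[0]].round(3))
cr=cv2.resize(im[155:295,160:440],None,fx=2.8,fy=2.8,interpolation=cv2.INTER_CUBIC); cv2.imwrite("pics/crop1.png",cr[...,::-1])
E
```

```text
(313, 262) 1307 zmed 0.04 c [ 0.35   -0.0496] size [0.0762 0.1358] ang 31.1
(369, 225) 726 zmed 0.03 c [ 0.4811 -0.1846] size [0.1016 0.0608] ang 34.5
(402, 206) 348 zmed 0.02 c [ 0.4971 -0.303 ] size [0.0704 0.0417] ang 83.5
roof 2559 0.0901 [0.5414 0.262 ] [0.1707 0.1097] 77.93709564208984 [[0.4699999988079071, 0.1899999976158142], [0.5770000219345093, 0.16699999570846558], [0.6129999756813049, 0.33399999141693115], [0.5059999823570251, 0.3569999933242798]]
plate 1635 0.0125 [0.5122 0.1231] [0.1252 0.1112] 77.57388305664062 [[0.4440000057220459, 0.07400000095367432], [0.5529999732971191, 0.05000000074505806], [0.5799999833106995, 0.1720000058412552], [0.47099998593330383, 0.19599999487400055]]
jar [ 0.674 -0.048  0.082]
bottle [0.548 0.418 0.123]
calc [0.398 0.362 0.016]
```

View pics/crop1.png

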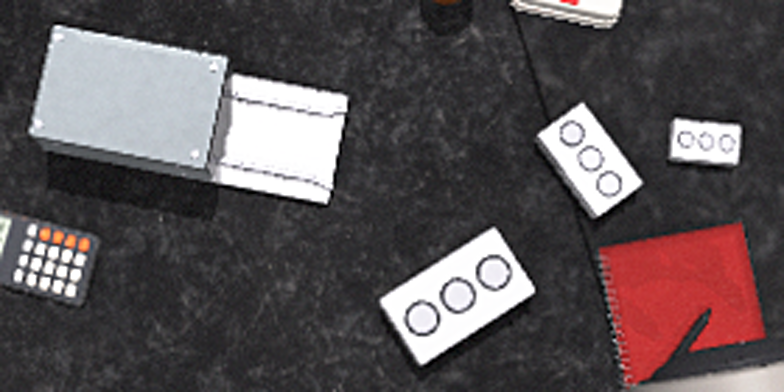

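Block (370,212) is the carrier: it measures 102x61 mm and 30 mm high. (323,261) is about 136x76x40 mm and (412,205) about 70x42x20 mm, and the crop confirms both are look-alikes. The port's x axis points at about 77.8° yaw. I'll go above the carrier with the tool x axis along it.

Call:
move_arm(rows=[[[0.03,-0.015,0.004],[0,0,-2]],[[0.07,-0.035,0.01],[0,0,-5]],[[0.11,-0.056,0.015],[0,0,-8]],[[0.15,-0.077,0.02],[0,0,-11]],[[0.19,-0.098,0.025],[0,0,-14]],[[0.23,-0.119,0.03],[0,0,-18]],[[0.27,-0.14,0.035],[0,0,-18]],[[0.31,-0.16,0.04],[0,0,-18]],[[0.35,-0.18,0.045],[0,0,-18]],[[0.38,-0.197,0.05],[0,0,-18]],[[0.4,-0.207,0.053],[0,0,-18]],[[0.408,-0.211,0.054],[0,0,-18]],[[0.408,-0.211,0.054],[0,0,-18]],[[0.408,-0.211,0.054],[0,0,-18]]], fingers=0)

```text
clock: 1.5
position: [0.4798, -0.1859, 0.2498]
tool_rot: [0.0, 0.955, 0.296, -0.0]
contact_force: [-1.1, -0.2, -0.7]
gripper_width: 1.002
finger_force: 0.0
```

```bash
cat >> h.py <<'E'
def tool():
    s=ctrl.sense(); q=s["tool_rot"]; return np.array(s["position"]),R.from_quat([q[1],q[2],q[3],q[0]]).as_matrix(),s
def log():
    import json
    p,M,s=tool(); open("log.jsonl","a").write(json.dumps([list(map(float,s["joint_positions"])),p.tolist(),M.tolist()])+"\n")
    return p,M,s
E
python3 - <<'E'
from h import *
p,M,s=log(); print(s["clock"],p.round(4),M.round(3).tolist(),np.round(s["joint_positions"],3),np.round(s["contact_force"],2))
i=ctrl.camera_info("wrist"); T=np.array(i["cam_to_world"]); print("cam in tool",(M.T@(T[:3,3]-p)).round(3),(M.T@T[:3,:3]).round(2).tolist())
im,d=ctrl.camera("wrist"); cv2.imwrite("pics/w1.png",im[...,::-1]); np.savez("w1.npz",im=im,d=d)
P=cloud("wrist",d,i); g=cv2.cvtColor(im,cv2.COLOR_RGB2GRAY)
m=(abs(P[...,2]-.03)<.006)&(d>0)&(g>120)
n,l,st,c=cv2.connectedComponentsWithStats(m.astype(np.uint8))
for k in range(1,n):
    if st[k,4]<800: continue
    cn=max(cv2.findContours((l==k).astype(np.uint8),0,2)[0],key=cv2.contourArea).reshape(-1,2)
    r=cv2.minAreaRect(onplane("wrist",cn,.03,i)[:,:2].astype(np.float32)); print(st[k],np.median(P[l==k][:,2]).round(4),np.round(r[0],4),np.round(r[1],4),r[2])
E
```

```text
1.5 [ 0.4798 -0.1859  0.2498] [[0.824, 0.566, -0.001], [0.566, -0.824, -0.0], [-0.001, -0.0, -1.0]] [-5.180e-01  3.740e-01  1.635e+00 -1.000e-03  1.133e+00  4.510e-01] [-1.06 -0.16 -0.75]
cam in tool [ 0.074 -0.001 -0.069] [[0.0, 0.96, 0.28], [1.0, 0.0, -0.0], [-0.0, 0.28, -0.96]]
[ 248  138   63  106 4671] 0.029 [ 0.4825 -0.183 ] [0.0982 0.0554] 34.3532600402832
```

View pics/w1.png

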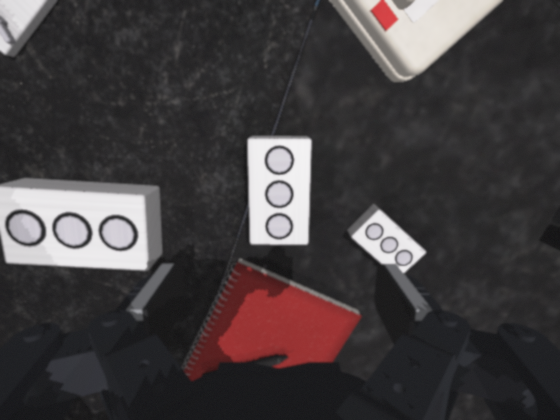

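The wrist view shows the carrier at (280,190), well aligned. It measures 98x55 mm at (0.4825, -0.183) with a yaw of 34.35°. Descending and gripping now.

Call:
move_arm(rows=[[[0.004,-0.001,0.03],[0,0,0]],[[0.004,-0.001,0.07],[0,0,0]],[[0.004,-0.001,0.11],[0,0,0]],[[0.004,-0.001,0.14],[0,0,0]],[[0.004,-0.001,0.158],[0,0,0]],[[0.004,-0.001,0.168],[0,0,0]],[[0.004,-0.001,0.169],[0,0,0]],[[0.004,-0.001,0.169],[0,0,0]]])

```text
clock: 2.35
position: [0.4833, -0.1829, 0.0816]
tool_rot: [0.0, 0.955, 0.296, 0.0]
contact_force: [-0.2, -0.5, -0.1]
gripper_width: 1.001
finger_force: 0.0
```

Call:
move_arm(rows=[[[0,0,0],[0,0,0]],[[0,0,0],[0,0,0]],[[0,0,0],[0,0,0]],[[0,0,0],[0,0,0]],[[0,0,0],[0,0,0]],[[0,0,0],[0,0,0]],[[0,0,0],[0,0,0]],[[0,0,0],[0,0,0]],[[0,0,0],[0,0,0]],[[0,0,0],[0,0,0]]], fingers=255, newtons=40)

```text
clock: 3.35
position: [0.4836, -0.1826, 0.0822]
tool_rot: [0.001, 0.955, 0.297, 0.001]
contact_force: [-0.8, -1.0, 5.7]
gripper_width: 0.642
finger_force: 42.8
```

```bash
python3 - <<'E'
from h import *
p,M,s=log(); print(s["clock"],p.round(4),M.round(3).tolist(),np.round(s["contact_force"],2),s["gripper_width"],s["finger_force"])
# plan to hover at lead-in with z .20
yaw=np.deg2rad(77.8); L=np.array([.5116,.1242,.20])
print("shift",(M.T@(L-p)).round(4),"turn",R.from_matrix(M.T@np.array([[np.cos(yaw),np.sin(yaw),0],[np.sin(yaw),-np.cos(yaw),0],[0,0,-1]])).as_rotvec(degrees=True).round(2))
E
```

```text
3.35 [ 0.4836 -0.1826  0.0822] [[0.824, 0.566, 0.002], [0.566, -0.824, -0.001], [0.001, 0.002, -1.0]] [-0.79 -0.97  5.7 ] 0.6421576901001329 42.824047207832336
shift [ 0.1969 -0.2367 -0.1182] turn [  0.15   0.   -43.3 ]
```

Call:
move_arm(rows=[[[0,0,-0.015],[0,0,0]],[[0,0,-0.04],[0,0,0]],[[0.01,-0.014,-0.07],[0,0,-3]],[[0.025,-0.035,-0.1],[0,0,-8]],[[0.04,-0.057,-0.118],[0,0,-14]],[[0.055,-0.078,-0.118],[0,0,-20]],[[0.07,-0.099,-0.118],[0,0,-26]],[[0.085,-0.12,-0.118],[0,0,-32]],[[0.097,-0.137,-0.118],[0,0,-38]],[[0.105,-0.149,-0.118],[0,0,-42]],[[0.109,-0.155,-0.118],[0,0,-43.3]],[[0.109,-0.155,-0.118],[0,0,-43.3]],[[0.109,-0.155,-0.118],[0,0,-43.3]],[[0.109,-0.155,-0.118],[0,0,-43.3]]])

```text
clock: 4.75
position: [0.4852, 0.0066, 0.1989]
tool_rot: [0.0, 0.779, 0.627, -0.0]
contact_force: [0.1, 0.2, -3.3]
gripper_width: 0.641
finger_force: 44.7
```

```bash
python3 - <<'E'
from h import *
p,M,s=log(); print(s["clock"],p.round(4),M.round(3).tolist(),np.round(s["joint_positions"],3),np.round(s["contact_force"],2),s["gripper_width"],s["finger_force"])
i=ctrl.camera_info("wrist")
im,d=ctrl.camera("wrist"); cv2.imwrite("pics/w2.png",im[...,::-1]); np.savez("w2.npz",im=im,d=d)
P=cloud("wrist",d,i); g=cv2.cvtColor(im,cv2.COLOR_RGB2GRAY)
u=np.array([np.cos(np.deg2rad(77.8)),np.sin(np.deg2rad(77.8))])
for nm,zz,t in(("plate",.012,.004),("rail",.020,.003),("roof",.09,.005)):
    m=(abs(P[...,2]-zz)<t)&(d>0)&(g>90)
    n,l,st,c=cv2.connectedComponentsWithStats(m.astype(np.uint8))
    for k in range(1,n):
        if st[k,4]<200: continue
        cn=max(cv2.findContours((l==k).astype(np.uint8),0,2)[0],key=cv2.contourArea).reshape(-1,2)
        r=cv2.minAreaRect(onplane("wrist",cn,zz,i)[:,:2].astype(np.float32)); print(nm,st[k],np.median(P[l==k][:,2]).round(4),np.round(r[0],4),np.round(r[1],4),r[2])
E
```

```text
4.75 [0.4852 0.0066 0.1989] [[0.213, 0.977, 0.0], [0.977, -0.213, -0.0], [-0.0, 0.0, -1.0]] [-0.144  0.388  1.78  -0.     0.974  0.071] [ 0.09  0.22 -3.34] 0.6405374628882399 44.73525524139404
plate [ 200    0   29  132 2906] 0.0112 [0.4634 0.118 ] [0.0873 0.0165] 77.86109161376953
plate [  230     0    99   131 11496] 0.0113 [0.5087 0.1086] [0.0866 0.0749] 77.6890869140625
plate [ 330    0   29  131 2923] 0.0113 [0.5537 0.0988] [0.0868 0.0171] 78.09437561035156
plate [474 295  86  26 517] 0.0122 [ 0.6728 -0.1219] [0.0738 0.0231] 5.308903694152832
rail [ 223    0   15  134 1127] 0.019 [0.4749 0.1137] [0.0865 0.0101] 74.3646469116211
rail [ 321    0   15  134 1129] 0.0191 [0.5411 0.0993] [0.0866 0.0101] 81.52570343017578
rail [480 300  80  27 577] 0.0193 [ 0.6697 -0.1219] [0.067  0.0238] 6.884346008300781
```

View pics/w2.png

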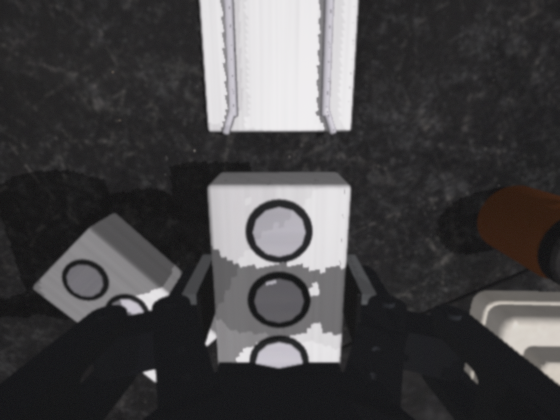

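The wrist view shows the plate centred at column 280, with its front edge at row 131. The rails run into the picture and the carrier in hand is lined up with them. Port yaw is about 77.8° and the lateral error about 1 mm. Carrying it over the lead-in and lowering.

Call:
move_arm(rows=[[[0.02,0,0.01],[0,0,0]],[[0.05,0.001,0.03],[0,0,0]],[[0.08,0.001,0.05],[0,0,0]],[[0.105,0.001,0.06],[0,0,0]],[[0.118,0.001,0.07],[0,0,0]],[[0.12,0.001,0.08],[0,0,0]],[[0.12,0.001,0.085],[0,0,0]],[[0.12,0.001,0.09],[0,0,0]],[[0.12,0.001,0.094],[0,0,0]],[[0.12,0.001,0.097],[0,0,0]],[[0.12,0.001,0.1],[0,0,0]],[[0.12,0.001,0.102],[0,0,0]],[[0.12,0.001,0.103],[0,0,0]],[[0.12,0.001,0.103],[0,0,0]]])

```text
clock: 6.2
position: [0.5115, 0.1243, 0.0958]
tool_rot: [0.0, 0.778, 0.628, -0.0]
contact_force: [1.0, 0.2, -2.7]
gripper_width: 0.64
finger_force: 44.7
```

```bash
python3 - <<'E'
from h import *
p,M,s=log(); print(s["clock"],p.round(4),M.round(3).tolist(),np.round(s["contact_force"],2),np.round(s["torque"],2),s["gripper_width"])
i=ctrl.camera_info("wrist")
im,d=ctrl.camera("scene"); cv2.imwrite("pics/s3.png",cv2.resize(im[180:340,140:340],None,fx=3.5,fy=3.5)[...,::-1])
E
```

```text
6.2 [0.5115 0.1243 0.0958] [[0.211, 0.977, -0.0], [0.977, -0.211, -0.0], [-0.0, -0.0, -1.0]] [ 1.03  0.25 -2.72] [0.   0.01 0.03] 0.6398559544534488
```

View pics/s3.png

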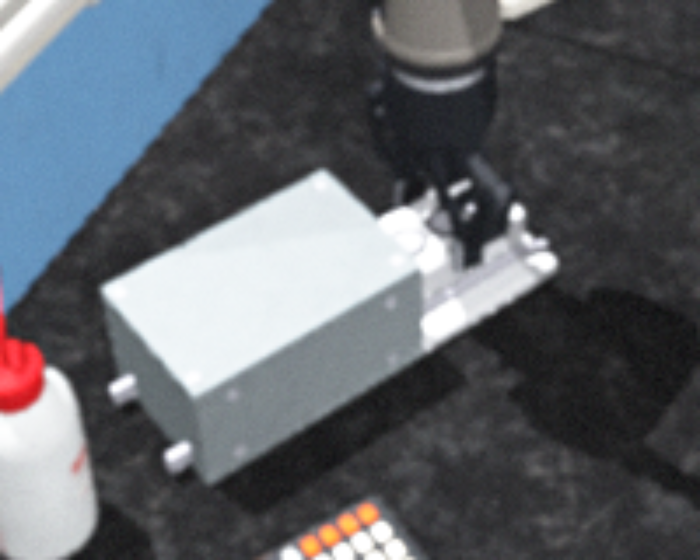

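The scene crop shows the gripper holding the carrier over the lead-in, around (460,240), clear of the box. Its weight is still on the gripper, so I lower the last 2 mm.

Call:
move_arm(rows=[[[0,0,0.001],[0,0,0]],[[0,0,0.0015],[0,0,0]],[[0,0,0.002],[0,0,0]],[[0,0,0.002],[0,0,0]]])

```text
clock: 6.65
position: [0.5115, 0.1244, 0.0943]
tool_rot: [0.0, 0.778, 0.628, 0.0]
contact_force: [-1.3, 0.4, 2.5]
gripper_width: 0.645
finger_force: 45.4
```

Call:
move_arm(rows=[[[0,0,0],[0,0,0]],[[0,0,0],[0,0,0]],[[0,0,0],[0,0,0]],[[0,0,0],[0,0,0]],[[0,0,0],[0,0,0]],[[0,0,0],[0,0,0]],[[0,0,-0.015],[0,0,0]],[[0,0,-0.04],[0,0,0]],[[-0.02,0,-0.07],[0,0,0]],[[-0.06,0,-0.09],[0,0,0]],[[-0.1,0,-0.105],[0,0,0]],[[-0.12,0,-0.105],[0,0,0]],[[-0.12,0,-0.105],[0,0,0]],[[-0.12,0,-0.105],[0,0,0]]], fingers=0)

```text
clock: 8.05
position: [0.4861, 0.0071, 0.1988]
tool_rot: [-0.0, 0.779, 0.627, 0.0]
contact_force: [0.9, 1.5, -0.7]
gripper_width: 1.002
finger_force: 0.0
```

```bash
python3 - <<'E'
from h import *
p,M,s=log(); print(s["clock"],p.round(4),M.round(3).tolist(),np.round(s["contact_force"],2),np.round(s["joint_positions"],3))
i=ctrl.camera_info("wrist")
im,d=ctrl.camera("wrist"); cv2.imwrite("pics/w4.png",im[...,::-1])
P=cloud("wrist",d,i); g=cv2.cvtColor(im,cv2.COLOR_RGB2GRAY)
for nm,zz,t in(("carrier",.042,.004),("plate",.012,.004)):
    m=(abs(P[...,2]-zz)<t)&(d>0)&(g>90)
    n,l,st,c=cv2.connectedComponentsWithStats(m.astype(np.uint8))
    for k in range(1,n):
        if st[k,4]<1000: continue
        cn=max(cv2.findContours((l==k).astype(np.uint8),0,2)[0],key=cv2.contourArea).reshape(-1,2)
        r=cv2.minAreaRect(onplane("wrist",cn,zz,i)[:,:2].astype(np.float32)); print(nm,st[k],np.median(P[l==k][:,2]).round(4),np.round(r[0],4),np.round(r[1],4),r[2])
        X=P[l==k]; print(np.percentile((X[:,:2]-[.5252,.1867])@[.2113,.9774],[1,50,99]).round(4),np.percentile((X[:,:2]-[.5252,.1867])@[.9774,-.2113],[1,50,99]).round(4))
for r in open("log.jsonl"): import json; a=json.loads(r); print(np.round(a[0],4),np.round(a[1],4))
E
```

```text
8.05 [0.4861 0.0071 0.1988] [[0.213, 0.977, -0.0], [0.977, -0.213, 0.0], [0.0, -0.0, -1.0]] [ 0.87  1.53 -0.71] [-0.143  0.389  1.777  0.     0.975  0.071]
carrier [ 233    0   91  123 7814] 0.0412 [0.5088 0.1083] [0.0713 0.0552] 77.75840759277344
[-0.1151 -0.0782 -0.0446] [-0.0268  0.0003  0.0279]
carrier [ 261   20   36   39 1050] 0.0425 [0.5119 0.122 ] [0.0215 0.021 ] 29.092859268188477
[-0.0761 -0.0659 -0.0559] [-0.0096  0.0003  0.0109]
carrier [  34  229  112  100 3595] 0.0388 [ 0.3331 -0.0121] [0.0726 0.0547] 31.226638793945312
[-0.2733 -0.2338 -0.1974] [-0.1873 -0.1454 -0.1082]
carrier [ 173  308   43   59 1077] 0.0389 [ 0.3885 -0.0762] [0.0429 0.0378] 30.863889694213867
[-0.3145 -0.2853 -0.2637] [-0.0849 -0.0724 -0.0545]
plate [ 199    0   29  133 2925] 0.0111 [0.4635 0.1185] [0.0881 0.0165] 77.83787536621094
[-0.1223 -0.0745 -0.0359] [-0.0544 -0.0463 -0.038 ]
plate [ 329    0   29  132 2944] 0.0113 [0.5538 0.0992] [0.0875 0.0172] 78.08990478515625
[-0.1218 -0.0742 -0.0361] [0.0381 0.0465 0.0547]
[-5.1850e-01  3.7430e-01  1.6352e+00 -5.0000e-04  1.1325e+00  4.5090e-01] [ 0.4798 -0.1859  0.2498]
[-5.0920e-01  6.1410e-01  1.7958e+00 -4.0000e-04  7.2920e-01  4.5980e-01] [ 0.4836 -0.1826  0.0822]
[-1.4440e-01  3.8760e-01  1.7799e+00 -4.0000e-04  9.7400e-01  7.0600e-02] [0.4852 0.0066 0.1989]
[ 9.2900e-02  6.0370e-01  1.7593e+00 -1.0000e-04  7.7860e-01  3.0600e-01] [0.5115 0.1243 0.0958]
[-1.4330e-01  3.8920e-01  1.7775e+00  3.0000e-04  9.7500e-01  7.0900e-02] [0.4861 0.0071 0.1988]
```

View pics/w4.png

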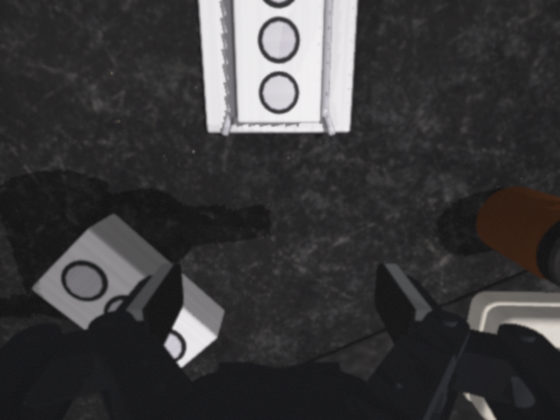

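The wrist view shows the carrier seated flat between the rails: centre at x = -66 mm, rear face at about -116 mm, lateral error 0.3 mm. For the push I close the fingers and tilt the tool so they point into the mouth, about 32° below horizontal.

Call:
move_arm(rows=[[[-0.002,0,0],[0,3,0]],[[-0.005,0,0],[0,8,0]],[[-0.008,0,0],[0,14,0]],[[-0.01,0,0],[0,20,0]],[[-0.013,0,0],[0,26,0]],[[-0.016,0,0],[0,32,0]],[[-0.018,0,0],[0,38,0]],[[-0.02,0,0],[0,44,0]],[[-0.02,0,0],[0,50,0]],[[-0.02,0,0],[0,55,0]],[[-0.02,0,0],[0,58,0]],[[-0.02,0,0],[0,58,0]],[[-0.02,0,0],[0,58,0]],[[-0.02,0,0],[0,58,0]]], fingers=255)

```text
clock: 9.5
position: [0.4821, -0.0118, 0.199]
tool_rot: [-0.304, 0.681, 0.55, 0.377]
contact_force: [-0.4, 0.3, -0.7]
gripper_width: -0.0
finger_force: 0.0
```

```bash
cat >> h.py <<'E'
U=np.array([.2113,.9774,0]);N=np.array([.9774,-.2113,0]);O=np.array([.5252,.1867,0])
def port(v): v=np.asarray(v)-O; return np.array([v@U,v@N,v[2]])
def rep():
    p,M,s=log(); tip=p+M[:,2]*.073
    print("t",round(s["clock"],2),"tcp",port(p).round(4),"tip",port(tip).round(4),"toolz",np.round([M[:,2]@U,M[:,2]@N,M[2,2]],3),"tooly",np.round([M[:,1]@U,M[:,1]@N,M[2,1]],3),"q",np.round(s["joint_positions"],2),"F",np.round(s["contact_force"],1),"w",round(s["gripper_width"],2))
    return p,M,s
E
python3 -c "from h import *; rep()"
```

```text
t 9.5 tcp [-2.032e-01 -2.000e-04  1.990e-01] tip [-0.1413 -0.0003  0.1602] toolz [ 0.847 -0.001 -0.531] tooly [0.001 1.    0.   ] q [-0.61  0.57  1.87  0.92  1.37 -0.92] F [-0.4  0.3 -0.7] w -0.0
```

Call:
move_arm(rows=[[[-0.01,0,0.006],[0,0,0]],[[-0.03,0,0.019],[0,0,0]],[[-0.05,0,0.0313],[0,0,0]],[[-0.07,0,0.0438],[0,0,0]],[[-0.085,0,0.0532],[0,0,0]],[[-0.097,0,0.0607],[0,0,0]],[[-0.105,0,0.0657],[0,0,0]],[[-0.11,0,0.0689],[0,0,0]],[[-0.113,0,0.0708],[0,0,0]],[[-0.113,0,0.0708],[0,0,0]],[[-0.113,0,0.0708],[0,0,0]]])

```text
clock: 10.6
position: [0.4821, -0.0124, 0.0659]
tool_rot: [-0.304, 0.681, 0.549, 0.377]
contact_force: [0.4, -0.1, -0.8]
gripper_width: -0.001
finger_force: 0.0
```

```bash
python3 - <<'E'
from h import *
rep(); im,d=ctrl.camera("wrist"); a=im; im,d=ctrl.camera("scene")
b=cv2.resize(im[150:300,180:400],(560,382)); cv2.imwrite("pics/s5.png",cv2.resize(np.vstack([a[100:],b]),(480,600))[...,::-1])
E
```

```text
t 10.6 tcp [-0.2037 -0.      0.0659] tip [-0.1418  0.      0.0272] toolz [ 0.848  0.001 -0.53 ] tooly [-0.     1.     0.001] q [-0.61  0.84  1.9   1.    1.2  -1.18] F [ 0.4 -0.1 -0.8] w -0.0
```

View pics/s5.png

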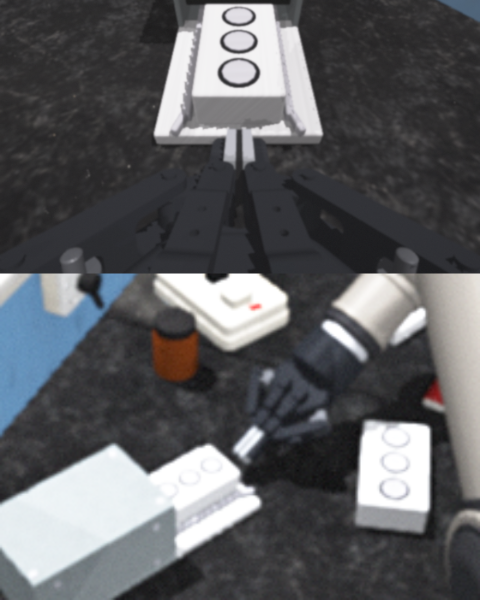

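The wrist view (upper half) shows the closed fingertips at (238,150), centred behind the carrier's rear face at (238,108), with clear space around. Pushing slowly along port +x.

Call:
move_arm(rows=[[[0.0021,0,0.0034],[0,0,0]],[[0.0042,0,0.0068],[0,0,0]],[[0.0064,0,0.0102],[0,0,0]],[[0.008,0,0.0127],[0,0,0]],[[0.0095,0,0.0153],[0,0,0]],[[0.0106,0,0.017],[0,0,0]],[[0.0117,0,0.0187],[0,0,0]],[[0.0127,0,0.0204],[0,0,0]],[[0.0138,0,0.022],[0,0,0]],[[0.0148,0,0.0237],[0,0,0]],[[0.0159,0,0.0254],[0,0,0]],[[0.017,0,0.0271],[0,0,0]],[[0.018,0,0.0288],[0,0,0]],[[0.0191,0,0.0305],[0,0,0]],[[0.0201,0,0.0322],[0,0,0]],[[0.0212,0,0.0339],[0,0,0]]])

```text
clock: 12.3
position: [0.4905, 0.0268, 0.0655]
tool_rot: [-0.304, 0.681, 0.549, 0.377]
contact_force: [-0.4, -3.6, -0.5]
gripper_width: -0.002
finger_force: 1.6
```

```bash
cat >> h.py <<'E'
def look():
    p,M,s=rep(); i=ctrl.camera_info("wrist"); im,d=ctrl.camera("wrist"); P=cloud("wrist",d,i)
    X=P.reshape(-1,3)-O; x,y,z=X@U,X@N,X[:,2]; ok=(d.ravel()>0)&(abs(y)<.022)&(x<.15)&(x>-.13)
    m=ok&(z>.03)&(z<.06)
    tipx=port(p+M[:,2]*.073)[0]+.0
    k=m&(x>tipx+.012)
    if k.sum()>50:
        A=np.c_[x[k],np.ones(k.sum())]; c=np.linalg.lstsq(A,z[k],rcond=None)[0]
        print("carrier top: n",k.sum(),"x",np.percentile(x[k],[1,99]).round(4),"z med",np.median(z[k]).round(4),"pitch",c[0].round(4))
    return im
E
python3 -c "from h import *; look()"
```

```text
t 12.3 tcp [-1.636e-01 -1.000e-04  6.550e-02] tip [-1.017e-01 -1.000e-04  2.680e-02] toolz [ 0.848  0.    -0.53 ] tooly [-0.  1.  0.] q [-0.53  0.83  1.93  1.07  1.17 -1.18] F [-0.4 -3.6 -0.5] w -0.0
carrier top: n 10716 x [-0.0892  0.0044] z med 0.0419 pitch 0.0662
```

Call:
move_arm(rows=[[[0.0011,0,0.0017],[0,0,0]],[[0.0021,0,0.0034],[0,0,0]],[[0.0032,0,0.0051],[0,0,0]],[[0.0042,0,0.0068],[0,0,0]],[[0.0053,0,0.0085],[0,0,0]],[[0.0064,0,0.0102],[0,0,0]],[[0.0074,0,0.0119],[0,0,0]],[[0.0085,0,0.0136],[0,0,0]],[[0.0095,0,0.0153],[0,0,0]],[[0.0106,0,0.017],[0,0,0]],[[0.0117,0,0.0187],[0,0,0]],[[0.0127,0,0.0204],[0,0,0]],[[0.0138,0,0.022],[0,0,0]],[[0.0148,0,0.0237],[0,0,0]],[[0.0159,0,0.0254],[0,0,0]],[[0.017,0,0.0271],[0,0,0]],[[0.018,0,0.0288],[0,0,0]],[[0.0191,0,0.0305],[0,0,0]],[[0.0201,0,0.0322],[0,0,0]],[[0.0212,0,0.0339],[0,0,0]]])

```text
clock: 14.35
position: [0.499, 0.0659, 0.0658]
tool_rot: [-0.304, 0.681, 0.549, 0.378]
contact_force: [-1.0, -6.4, 1.6]
gripper_width: 0.0
finger_force: 3.1
```

```bash
python3 -c "from h import *; look()"
```

```text
t 14.35 tcp [-1.236e-01 -1.000e-04  6.580e-02] tip [-0.0617 -0.0001  0.0271] toolz [ 0.848  0.001 -0.53 ] tooly [-0.  1.  0.] q [-0.45  0.83  1.94  1.14  1.14 -1.17] F [-1.  -6.4  1.6] w 0.0
carrier top: n 9197 x [-0.0491  0.0315] z med 0.042 pitch 0.0433
```

Call:
move_arm(rows=[[[0.0011,0,0.0017],[0,0,0]],[[0.0021,0,0.0034],[0,0,0]],[[0.0032,0,0.0051],[0,0,0]],[[0.0042,0,0.0068],[0,0,0]],[[0.0053,0,0.0085],[0,0,0]],[[0.0064,0,0.0102],[0,0,0]],[[0.0074,0,0.0119],[0,0,0]],[[0.0085,0,0.0136],[0,0,0]],[[0.0095,0,0.0153],[0,0,0]],[[0.0106,0,0.017],[0,0,0]],[[0.0117,0,0.0187],[0,0,0]],[[0.0127,0,0.0204],[0,0,0]],[[0.0138,0,0.022],[0,0,0]],[[0.0148,0,0.0237],[0,0,0]],[[0.0159,0,0.0254],[0,0,0]],[[0.017,0,0.0271],[0,0,0]],[[0.018,0,0.0288],[0,0,0]],[[0.0191,0,0.0305],[0,0,0]],[[0.0201,0,0.0322],[0,0,0]],[[0.0212,0,0.0339],[0,0,0]]])

```text
clock: 16.4
position: [0.5075, 0.105, 0.0661]
tool_rot: [-0.304, 0.681, 0.549, 0.378]
contact_force: [-0.8, -7.1, 3.2]
gripper_width: 0.003
finger_force: 3.7
```

```bash
python3 - <<'E'
from h import *
im=look(); cv2.imwrite("pics/w6.png",im[...,::-1])
E
```

```text
t 16.4 tcp [-0.0836 -0.      0.0661] tip [-0.0217  0.      0.0275] toolz [ 0.849  0.001 -0.529] tooly [-0.001  1.     0.   ] q [-0.36  0.83  1.94  1.22  1.11 -1.16] F [-0.8 -7.1  3.2] w 0.0
carrier top: n 5732 x [-0.0094  0.0313] z med 0.042 pitch 0.0498
```

View pics/w6.png

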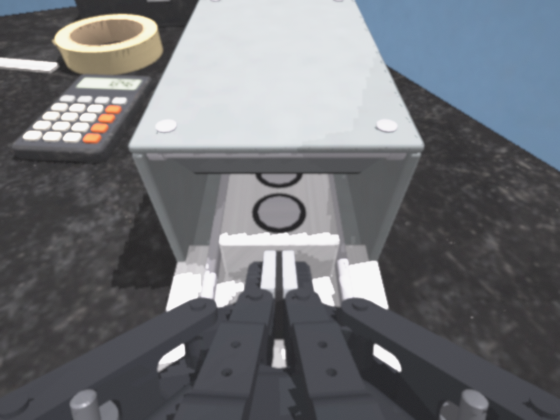

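The wrist view shows the carrier's rear top edge at row 238, just at the mouth, with the flap resting on its top and the fingertips centred on the rear face. I continue carefully.

Call:
move_arm(rows=[[[0.0011,0,0.0017],[0,0,0]],[[0.0021,0,0.0034],[0,0,0]],[[0.0032,0,0.0051],[0,0,0]],[[0.0042,0,0.0068],[0,0,0]],[[0.0053,0,0.0085],[0,0,0]],[[0.0064,0,0.0102],[0,0,0]],[[0.0074,0,0.0119],[0,0,0]],[[0.0085,0,0.0136],[0,0,0]],[[0.0095,0,0.0153],[0,0,0]],[[0.0106,0,0.017],[0,0,0]],[[0.0117,0,0.0187],[0,0,0]],[[0.0127,0,0.0204],[0,0,0]],[[0.0138,0,0.022],[0,0,0]],[[0.0148,0,0.0237],[0,0,0]],[[0.0159,0,0.0254],[0,0,0]]])

```text
clock: 17.95
position: [0.5135, 0.1344, 0.0654]
tool_rot: [-0.304, 0.681, 0.549, 0.377]
contact_force: [0.2, -3.7, -1.5]
gripper_width: -0.001
finger_force: 1.8
```

```bash
python3 - <<'E'
from h import *
im=look(); cv2.imwrite("pics/w7.png",im[...,::-1])
E
```

```text
t 17.95 tcp [-0.0536 -0.0004  0.0654] tip [ 0.0083 -0.0004  0.0267] toolz [ 0.848 -0.    -0.53 ] tooly [-0.  1. -0.] q [-0.3   0.83  1.94  1.27  1.08 -1.15] F [ 0.2 -3.7 -1.5] w -0.0
carrier top: n 1685 x [0.0204 0.0317] z med 0.0415 pitch -0.01
```

Call:
move_arm(rows=[[[0.0008,0,0.0013],[0,0,0]],[[0.0016,0,0.0025],[0,0,0]],[[0.0024,0,0.0038],[0,0,0]],[[0.0032,0,0.0051],[0,0,0]],[[0.0037,0,0.0059],[0,0,0]],[[0.0042,0,0.0068],[0,0,0]]])

```text
clock: 18.6
position: [0.5153, 0.1421, 0.0655]
tool_rot: [-0.304, 0.681, 0.549, 0.377]
contact_force: [-0.5, -3.4, -2.1]
gripper_width: -0.001
finger_force: 1.6
```

```bash
python3 - <<'E'
from h import *
p,M,s=rep(); i=ctrl.camera_info("wrist"); im,d=ctrl.camera("wrist"); P=cloud("wrist",d,i)
X=P.reshape(-1,3)-O; x,y,z=X@U,X@N,X[:,2]
for a,b in((-.030,-.016),(.016,.030)):
  for x0 in np.arange(.008,.06,.004):
    k=(d.ravel()>0)&(y>a)&(y<b)&(x>=x0)&(x<x0+.004)&(z<.07)
    if k.sum()>5: print(a,round(x0,3),k.sum(),np.percentile(z[k],[10,50,90]).round(4))
cv2.imwrite("pics/w8.png",cv2.resize(im[100:340,130:430],None,fx=2.4,fy=2.4)[...,::-1])
E
```

```text
t 18.6 tcp [-0.0457 -0.0002  0.0655] tip [ 0.0162 -0.0002  0.0268] toolz [ 0.848  0.    -0.53 ] tooly [-0.  1. -0.] q [-0.28  0.83  1.94  1.29  1.08 -1.15] F [-0.5 -3.4 -2.1] w -0.0
-0.03 0.008 134 [0.0103 0.011  0.0116]
-0.03 0.012 157 [0.0103 0.0111 0.0117]
-0.03 0.016 171 [0.0102 0.0109 0.0117]
-0.03 0.02 925 [0.0118 0.0273 0.0396]
-0.03 0.024 183 [0.0396 0.0409 0.0416]
-0.03 0.028 15 [0.0387 0.0403 0.0405]
0.016 0.008 121 [0.0104 0.011  0.0118]
0.016 0.012 149 [0.0104 0.0112 0.0118]
0.016 0.016 148 [0.0105 0.0111 0.0118]
0.016 0.02 975 [0.0136 0.028  0.0397]
0.016 0.024 174 [0.0404 0.0411 0.0416]
0.016 0.028 21 [0.0402 0.0405 0.0408]
```

View pics/w8.png

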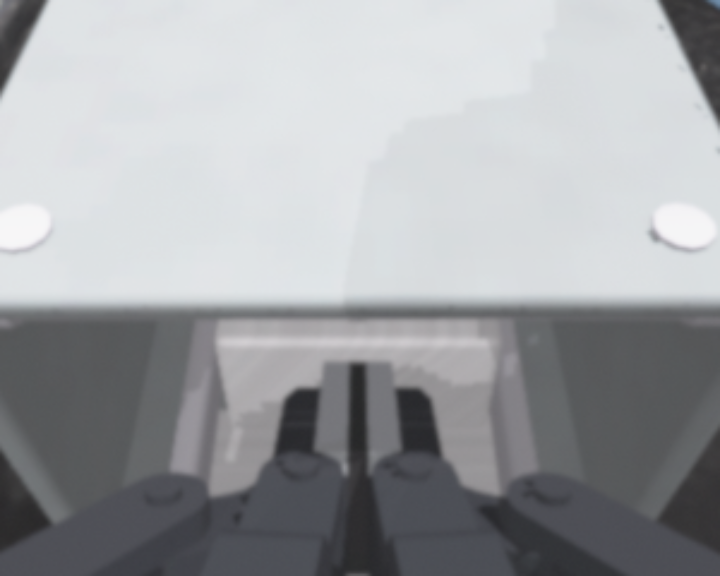

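The crop shows the rear face in the mouth, top edge at row 342, with the fingertips against it at (358,370). From here depth tracks the rear face (x = 22 mm) and top height (41 mm) numerically. I go on in small steps.

Call:
move_arm(rows=[[[0.0005,0,0.0008],[0,0,0]],[[0.0011,0,0.0017],[0,0,0]],[[0.0016,0,0.0025],[0,0,0]],[[0.0021,0,0.0034],[0,0,0]]])

```text
clock: 19.05
position: [0.5162, 0.1459, 0.0655]
tool_rot: [-0.304, 0.681, 0.549, 0.377]
contact_force: [-0.7, -2.9, -2.3]
gripper_width: -0.006
finger_force: 1.5
```

```bash
cat >> h.py <<'E'
def track():
    p,M,s=rep(); i=ctrl.camera_info("wrist"); im,d=ctrl.camera("wrist"); P=cloud("wrist",d,i)
    X=P.reshape(-1,3)-O; x,y,z=X@U,X@N,X[:,2]; b=(d.ravel()>0)&(abs(y)>.014)&(abs(y)<.027)&(x>.015)&(x<.07)
    f=b&(z>.018)&(z<.032); r=np.median(x[f]) if f.sum() else -1
    t=b&(x>r+.0025)&(x<r+.008)&(z>.025)&(z<.06); print("rear x",round(float(r),4),"n",f.sum(),"top z",np.median(z[t]).round(4) if t.sum() else None,t.sum(), "lower-back z", np.percentile(z[b],[2]).round(4))
    g=b&(z>.02)&(z<.06); print("max z of block",np.percentile(z[g],[90,99]).round(4) if g.sum() else None)
E
python3 -c "from h import *; track()"
```

```text
t 19.05 tcp [-0.0417 -0.0001  0.0655] tip [ 0.0202 -0.0001  0.0268] toolz [ 0.848  0.    -0.53 ] tooly [-0.  1.  0.] q [-0.27  0.83  1.93  1.29  1.08 -1.14] F [-0.7 -2.9 -2.3] w -0.01
rear x 0.0256 n 830 top z None 0 lower-back z [0.0107]
max z of block [0.0391 0.0403]
```

Call:
move_arm(rows=[[[0.0005,0,0.0008],[0,0,0]],[[0.0008,0,0.0013],[0,0,0]],[[0.0011,0,0.0017],[0,0,0]],[[0.0011,0,0.0017],[0,0,0]]])

```text
clock: 19.5
position: [0.5166, 0.148, 0.0656]
tool_rot: [-0.304, 0.681, 0.549, 0.377]
contact_force: [-0.2, -2.2, -1.2]
gripper_width: 0.001
finger_force: 1.3
```

```bash
python3 -c "from h import *; track()"
```

```text
t 19.5 tcp [-0.0397 -0.0002  0.0656] tip [ 0.0223 -0.0002  0.027 ] toolz [ 0.848  0.    -0.53 ] tooly [-0.  1.  0.] q [-0.27  0.83  1.93  1.3   1.08 -1.14] F [-0.2 -2.2 -1.2] w 0.0
rear x 0.0283 n 765 top z None 0 lower-back z [0.0103]
max z of block [0.0341 0.046 ]
```

```bash
cat >> h.py <<'E'
def prof():
    rep(); i=ctrl.camera_info("wrist"); im,d=ctrl.camera("wrist"); P=cloud("wrist",d,i)
    X=P.reshape(-1,3)-O; x,y,z=X@U,X@N,X[:,2]
    for x0 in np.arange(.018,.05,.002):
        k=(d.ravel()>0)&(abs(y)>.014)&(abs(y)<.027)&(x>=x0)&(x<x0+.002)&(z<.08)
        if k.sum()>3: print(round(x0,3),k.sum(),np.percentile(z[k],[5,50,95]).round(4))
E
python3 -c "from h import *; prof()"
```

```text
t 19.55 tcp [-0.0397 -0.0002  0.0657] tip [ 0.0223 -0.0002  0.027 ] toolz [ 0.848  0.    -0.53 ] tooly [-0.  1.  0.] q [-0.27  0.83  1.93  1.3   1.08 -1.14] F [ 0.4 -3.  -1.6] w 0.0
0.018 112 [0.01   0.0111 0.0121]
0.02 134 [0.0102 0.0113 0.0466]
0.022 169 [0.0103 0.0113 0.0451]
0.024 116 [0.0101 0.0109 0.012 ]
0.026 249 [0.0102 0.0227 0.0331]
0.028 1180 [0.0095 0.0245 0.0339]
```

```bash
cat >> h.py <<'E'
def face():
    rep(); i=ctrl.camera_info("wrist"); im,d=ctrl.camera("wrist"); P=cloud("wrist",d,i)
    X=P.reshape(-1,3)-O; x,y,z=X@U,X@N,X[:,2]
    b=(d.ravel()>0)&(abs(y)>.012)&(abs(y)<.027)&(z>.014)&(z<.031)&(x>.015)&(x<.06)
    r=np.median(x[b]); b&=abs(x-r)<.004
    for h in (-1,1):
        k=b&(np.sign(y)==h); c=np.polyfit(z[k],x[k],1); print("side",h,k.sum(),"rear x@z20",np.polyval(c,.02).round(4),"dx/dz",c[0].round(3))
    for lo in np.arange(.010,.036,.004):
        k=(d.ravel()>0)&(abs(y)>.012)&(abs(y)<.027)&(abs(x-r)<.004)&(z>=lo)&(z<lo+.004); print(round(lo,3),k.sum(),np.median(x[k]).round(4) if k.sum() else "",end="; ")
    print()
E
python3 -c "from h import *; face()"
```

```text
t 19.6 tcp [-0.0397 -0.0002  0.0656] tip [ 0.0223 -0.0002  0.027 ] toolz [ 0.848  0.    -0.53 ] tooly [-0.  1. -0.] q [-0.27  0.83  1.93  1.3   1.08 -1.14] F [-0.5 -2.6 -2.8] w 0.0
side -1 467 rear x@z20 0.0283 dx/dz 0.001
side 1 446 rear x@z20 0.0283 dx/dz -0.004
0.01 263 0.0279; 0.014 160 0.0283; 0.018 181 0.0283; 0.022 227 0.0283; 0.026 268 0.0283; 0.03 373 0.0284; 0.034 74 0.0287;
```

The rear face is now vertical (it would lean about 0.066 if tipped) and the flap has fallen off the carrier top, so the carrier has dropped. One more millimetre to clear the edge and confirm.

Call:
move_arm(rows=[[[0.0003,0,0.0004],[0,0,0]],[[0.0005,0,0.0008],[0,0,0]],[[0.0008,0,0.0013],[0,0,0]],[[0.0008,0,0.0013],[0,0,0]]])

```text
clock: 20.05
position: [0.517, 0.1494, 0.0656]
tool_rot: [-0.304, 0.681, 0.549, 0.377]
contact_force: [-0.5, -3.2, -1.3]
gripper_width: -0.0
finger_force: 1.6
```

```bash
python3 -c "from h import *; face(); prof()"
```

```text
t 20.05 tcp [-0.0382 -0.0001  0.0656] tip [ 0.0237 -0.0001  0.0269] toolz [ 0.848  0.    -0.53 ] tooly [-0.  1.  0.] q [-0.27  0.83  1.93  1.3   1.07 -1.14] F [-0.5 -3.2 -1.3] w -0.0
side -1 455 rear x@z20 0.0297 dx/dz -0.0
side 1 440 rear x@z20 0.0297 dx/dz -0.006
0.01 171 0.0296; 0.014 163 0.0297; 0.018 182 0.0298; 0.022 216 0.0297; 0.026 275 0.0297; 0.03 224 0.0297; 0.034 0 ; 
t 20.1 tcp [-0.0382 -0.0001  0.0656] tip [ 0.0237 -0.0001  0.0269] toolz [ 0.848  0.    -0.53 ] tooly [-0.  1.  0.] q [-0.27  0.83  1.93  1.3   1.07 -1.14] F [-1.2 -4.1 -0.5] w -0.0
0.018 98 [0.0101 0.0112 0.0122]
0.02 99 [0.0102 0.0111 0.0119]
0.022 125 [0.0099 0.011  0.0119]
0.024 125 [0.0101 0.011  0.012 ]
0.026 17 [0.0099 0.0105 0.0109]
0.028 1027 [0.0078 0.0225 0.0322]
0.03 268 [0.0045 0.0204 0.0317]
```

The rear face is now seen down to z ≈ 4.5 mm, below the floor level of 11 mm. The carrier lies in the well about 3 mm past the edge, short of the stop. Retracting straight back.

Call:
move_arm(rows=[[[-0.0021,0,-0.0034],[0,0,0]],[[-0.0053,0,-0.0085],[0,0,0]],[[-0.0085,0,-0.0136],[0,0,0]],[[-0.0117,0,-0.0187],[0,0,0]],[[-0.0159,0,-0.0254],[0,0,0]],[[-0.0212,0,-0.0339],[0,0,0]],[[-0.0265,0,-0.0424],[0,0,0]],[[-0.0344,0,-0.0551],[0,0,0]],[[-0.0424,0,-0.0678],[0,0,0]],[[-0.0503,0,-0.0806],[0,0,0]],[[-0.0583,0,-0.0933],[0,0,0]],[[-0.0662,0,-0.106],[0,0,0]],[[-0.0742,0,-0.1187],[0,0,0]],[[-0.0742,0,-0.1187],[0,0,0]],[[-0.0742,0,-0.1187],[0,0,0]]])

```text
clock: 21.65
position: [0.4874, 0.0122, 0.0656]
tool_rot: [-0.304, 0.681, 0.549, 0.378]
contact_force: [0.5, -0.4, 1.1]
gripper_width: 0.0
finger_force: 0.0
```

```bash
python3 - <<'E'
from h import *
rep(); i=ctrl.camera_info("wrist"); im,d=ctrl.camera("wrist"); P=cloud("wrist",d,i)
X=P.reshape(-1,3)-O; x,y,z=X@U,X@N,X[:,2]
for z0 in np.arange(.022,.086,.006):
    k=(d.ravel()>0)&(abs(y)<.04)&(z>=z0)&(z<z0+.006)&(x>-.03)&(x<.1)
    if k.sum()>3: print(round(z0,3),k.sum(),np.percentile(x[k],[5,50,95]).round(4))
im,d=ctrl.camera("top"); z0=np.load("top0.npz"); df=cv2.absdiff(im,z0["im"]).max(2)
for nm,(u,v),w in(("jar",(320,146),14),("bottle",(143,184),18),("calc",(173,246),24)): print(nm,(df[v-w:v+w,u-w:u+w]>50).mean().round(3))
E
```

```text
t 21.65 tcp [-1.785e-01 -1.000e-04  6.560e-02] tip [-0.1166 -0.      0.0269] toolz [ 0.848  0.001 -0.53 ] tooly [-0.001  1.     0.   ] q [-0.56  0.84  1.92  1.04  1.18 -1.18] F [ 0.5 -0.4  1.1] w 0.0
0.028 429 [-0.0018 -0.0009  0.    ]
0.034 882 [-0.002 -0.001 -0.   ]
0.04 924 [-0.002  -0.0011 -0.0001]
0.046 1006 [-0.0021 -0.0011 -0.    ]
0.052 1068 [-0.002  -0.0011 -0.0001]
0.058 1139 [-0.0021 -0.0011 -0.    ]
0.064 1197 [-0.0022 -0.0011 -0.0001]
0.07 1294 [-0.0022 -0.0011 -0.0002]
0.076 1216 [-0.0029 -0.0015 -0.0002]
0.082 1214 [-0.0069 -0.0046 -0.0024]
jar 0.003
bottle 0.019
calc 0.0
```

The flap hangs vertical and shut, the bystanders are unmoved, and the tool touches nothing. Handing in.

```bash
python3 -c "from h import *; print(ctrl.sign_off())"
```

```text
the job is handed in; nothing more can be done
None
```

The job is handed in at about 22 s: the carrier, specimens up, was measured lying flat in the well about 3 mm past the edge and short of the stop, the flap hangs shut behind it, and the jar, bottle and calculator look unmoved in the top view.

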